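# Tote a finished casting and gauge its coating

### The arm

A 6-joint arm with a two-finger parallel gripper is mounted at the origin on a cart in front of the work surface, level with it; the furniture and walls round the work are solid. World frame = base frame: x ahead of the robot, y to its left, z up, the work surface at z = 0. Lengths are in m, angles in rad, forces in N, time in s.
With the tool pointing down it reaches from about 0.35 to 0.8 m from the base axis. Payload 7.3 kg.
Tool frame: the origin (TCP) lies midway between the tips of the shut fingers; the grasp point (between the pads) lies 19 mm behind it; z points along the fingers, y is the direction in which the jaws open and shut (so a half turn about z gives the same grasp; the last joint's range is limited). The gripper opens to 85 mm and grips with 20 to 120 N. Pads are 22 mm wide; open, the fingers measure 114 mm over their backs; the gripper's body (76 mm by 85 mm) begins 54 mm behind the grasp point. The pads swing forward as they close: fully open they stand 13 mm farther back than shut.
Start: joints at [1.194, 0.342, 1.524, -0, 1.275, -0.146], TCP at [0.12, 0.511, 0.231] pointing down, gripper open.
Joint ranges: [-2.53, 2.53], [-0.77, 2.02], [0.04, 2.7], [-1, 4.14], [0.28, 2.66], [-3.11, 3.11]. Speed limits (rad/s): [2.57, 2.57, 3.14, 3.14, 3.14, 3.14].

### API

Orientations are given as a unit quaternion [x, y, z, w].
In Python, from workcell import arm, cams gives the robot as it stands.
- The arm moves only by the shell command python3 -m pendant 'ROWS'. ROWS is text: rows parted by semicolons, each of 7 numbers parted by spaces: the shift along the tool's x, y, z in cm, then the turn, a rotation vector about the tool's x, y, z in degrees, then the finger opening in cm, from 0 to 8.54. A call has 1 to 10 rows; each row is the pose to reach, as a shift and turn from the pose measured when the call began, along the tool's axes at that moment; what a row does not reach only later rows make up. A row lasts 1/8 s, in which the tool goes at most 62.5 mm and 10.7 degrees, less where a joint would pass 70% of its speed; a pose out of reach is approached as far as the arm can. A call with a gripper value outside its range is refused whole. The fingers move at their own pace and stop on an object; the grip force is fixed at half the most. Time passes only in rows, so rows that repeat a pose let the fingers close. It gives the time, the measured TCP pose, the force and the opening at its end, in the units of the state.
- arm.observe(): the state, without advancing time (a new reading comes with each control period).
- cams.grab_frame(name): name is "side" or "top"; returns a dict with "pixels" (400x640x3 uint8, red, green, blue), "fov_y" (degrees; the focal length in pixels is half the picture's height over the tangent of half this angle, whatever the lens; pixels are square), "cx", "cy" (the principal point, pixels), "origin" and "rotation" of the camera in the world. Camera axes: x right, y up, looking along -z (the intrinsics and any distortion apply to the point x, -y, -z); pixel columns grow to the right and rows downward; lengths in m; the calibration is good to about 2 mm. A picture is of the moment at which its call begins. There is no depth.
- arm.hand_in(): hands the job in, once; it reports no verdict.
The state is a dict: "t": time; "joint_pos": joint angles; "dq": joint speeds; "effort": joint torques, N m; "tool_pos": TCP position; "tcp_rot": TCP orientation; "force": force on the tool from outside, world axes, zero at the start; "ft_torque": the same for the moment, N m; "width": finger opening in m.
Only numpy, scipy, OpenCV 4.12 (cv2) and the standard library are available. Lean on these libraries where they do the work, as an engineer would, in place of code of your own. Each camera call takes 0.05 s, during which the arm holds its last target.

### The job

Move the green finished casting from the grey metal catch tray into the blue tote and let go of it, standing flat on its base. Then lift the orange-handled coating gauge out of its stand and hold its sprung tip on the centre of the red-ringed spot, square to the sloping face, pressing lightly so that the tip is about half pushed in (about 5 N); touch the casting with the gauge nowhere else and leave the other things on the bench alone. Keep it there for two seconds and finish while still holding it so.

Things in the scene. Friction and masses are not known exactly. Their poses are not given: they have to be found in the camera images.
- tray: Catch tray of grey sheet metal with a dark rim, fixed: 178 x 178 mm outside, 170 x 170 mm inside, inner floor 12 mm and rim 38 mm above the bench, walls 4 mm. Origin on the bench under its centre, z up. The casting starts in it.
- tote_floor (a point): Blue plastic tote, fixed, same size as the catch tray (170 x 170 mm inside along its x and y, rim 26 mm above its floor, walls 4 mm). This point is the centre of its inner floor, 12 mm above the bench; z up.
- casting_centre (a point): Green painted casting, loose, 0.2 to 0.4 kg: body 84 mm (its x) by 50 mm (its y), flat sides at y = +-25 mm to grip; two low lugs (8 mm high) reach x = +-60 mm. The lid slopes, 27 mm high at -x to 53 mm at +x. This point is mid-body, 20 mm above its flat underside; z is up as it stands.
- spot (a point): Centre of the red-ringed white spot (22 mm across) in the middle of the casting's sloping lid, 40 mm above the casting's underside. z is the outward normal of the lid, 0.30 rad (17 deg) from the casting's z towards the casting's -x.
- stand: Gauge stand, fixed: foot 66 mm across, upright tube 38 mm outside and 28 mm inside, rim 75 mm above the underside of the foot. Stands on the flat black tool wallet (7 mm thick). Origin under the foot on the tube's axis.
- gauge_handle (a point): Pen-type coating gauge, loose, 0.13 kg, hanging in the tube by its collar. Point on its axis, mid-height of the round orange handle (25 mm across, 50 long); z runs from tip to handle, up at the start. Its black collar (34 mm across, 6 thick) has its underside 33 mm below this point, on the rim; the top is 29 mm above. Draw it straight up 70 mm to leave the tube.
- gauge_tip (a point): Lower end of the gauge's sprung tip (ball end 10 mm across), on the gauge's axis, 99 mm below the handle point when the tip is fully out. It moves with the tip.
- plunger (a joint): How far the gauge's tip is pushed in, 0 (fully out) to 0.012 m (bottomed). The spring takes 1.2 N to start and 0.6 N for each mm more, so 4.8 N at 6 mm and 8.4 N at the end.
- blue_roll: Roll of blue tape, 68 mm across, 19 mm high; loose bystander. Origin under its centre.
- brass_union: Brass pipe union standing up, 25 mm across, 40 mm high; loose bystander. Origin under its centre.
- battery: Black and orange block battery, 26 x 52 x 17 mm; loose bystander. Origin under its centre.

How it is judged:
By the outcome, as a careful person would: the job done as asked, in the order asked, and still so for the second after the job is handed in, while the arm keeps its last pose, push and grip.
It also fails if it takes over 56 s, if anything falls off the work surface, if the arm or the gripper's body presses on something with over 40 N, if the wrist force passes 120 N, or if a joint passes its speed limit or range.

## Working session

There is one attempt and no reset: what is moved stays moved. The work goes in short steps, Python scripts to look and compute and a shell command to move; the robot and the scene stay as the last step left them, time stands still between calls to the robot, and variables do not carry over. Pictures are saved under pics/ and viewed, and the job is handed in when it is done.

```bash
ls; mkdir -p pics; python3 - <<'E'
from workcell import arm,cams
import cv2
print(arm.observe())
for n in("side","top"):
    f=cams.grab_frame(n); cv2.imwrite(f"pics/{n}0.png",f["pixels"][:,:,::-1])
    print(n,{k:v for k,v in f.items() if k!="pixels"})
E
```

```text
pics
{'t': 0.0, 'joint_pos': array([ 1.19401934e+00,  3.42729484e-01,  1.52501625e+00,  3.97583414e-05,
        1.27538251e+00, -1.46010974e-01]), 'dq': array([ 0.00148837, -0.00108706,  0.00118718, -0.00039308, -0.00170043,
        0.00039294]), 'effort': array([-3.81380769e-04, -4.33666348e+01, -2.46010047e+01, -1.52281787e-04,
        7.98485766e-03,  6.93099628e-05]), 'tool_pos': array([0.11990564, 0.5107198 , 0.23062271]), 'tcp_rot': array([ 1.15132888e-01,  9.93349802e-01, -7.36803911e-04, -2.16788078e-04]), 'force': array([ 0.78455852, -0.3173143 ,  0.14647831]), 'ft_torque': array([0.01126141, 0.03191313, 0.01162908]), 'width': 0.08541581182322405}
side {'fov_y': 53.025435424104856, 'cx': 325.7682679465811, 'cy': 204.5754559176094, 'origin': array([ 0.54965426, -0.58276877,  0.56441277]), 'rotation': array([0.46343972, 0.00978113, 0.00617346, 0.88605296])}
top {'fov_y': 53.24504789912445, 'cx': 321.8865545328386, 'cy': 201.78886913608545, 'origin': array([0.45868896, 0.14875276, 0.92698395]), 'rotation': array([-0.02793274,  0.05681124,  0.71152071, -0.6998075 ])}
```

View pics/side0.png

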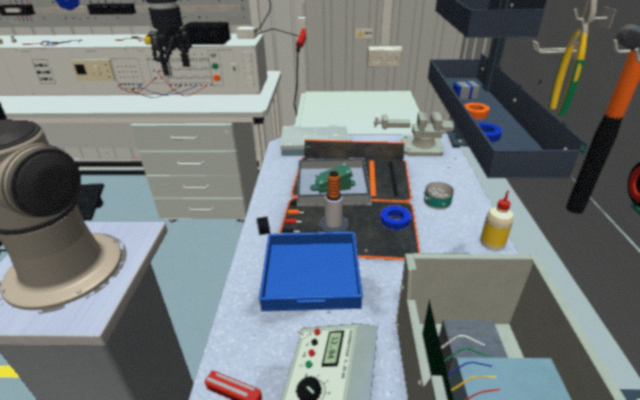

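View pics/top0.png

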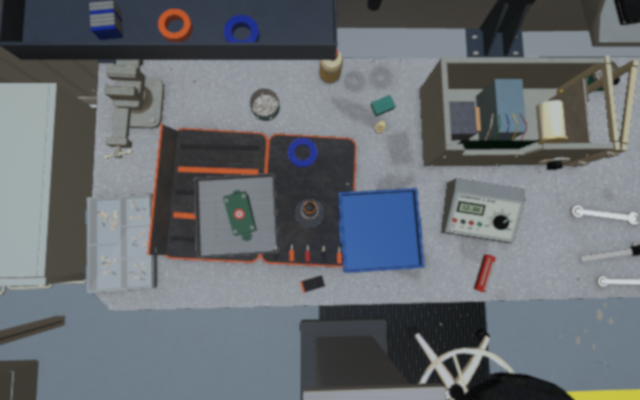

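The side view shows the casting in the tray at about (333,180), the gauge at (334,190) and the tote at (310,270). In the top view the spot is near (239,213), the gauge near (310,209), the tote centre near (381,230) and the tray near (236,216).

```bash
cat > h.py <<'E'
import numpy as np,cv2
from scipy.spatial.transform import Rotation as R
from workcell import arm,cams
def load(n): 
    f=cams.grab_frame(n); return f
def foc(f): return 200/np.tan(np.radians(f["fov_y"])/2)
def proj(f,p):
    q=R.from_quat(f["rotation"]).inv().apply(np.atleast_2d(p)-f["origin"]); k=foc(f)
    return np.c_[f["cx"]+k*q[:,0]/-q[:,2], f["cy"]-k*q[:,1]/-q[:,2]]
def ray(f,u,v):
    k=foc(f); d=R.from_quat(f["rotation"]).apply([(u-f["cx"])/k,-(v-f["cy"])/k,-1]); return f["origin"],d
def onz(f,u,v,z):
    o,d=ray(f,u,v); return o+d*(z-o[2])/d[2]
def tri(f,a,g,b):
    o1,d1=ray(f,*a);o2,d2=ray(g,*b);d1=d1/np.linalg.norm(d1);d2=d2/np.linalg.norm(d2)
    s=np.linalg.lstsq(np.c_[d1,-d2],o2-o1,rcond=None)[0]
    p,q=o1+d1*s[0],o2+d2*s[1]; return (p+q)/2,np.linalg.norm(p-q)
def crop(f,name,x0,y0,x1,y1,s):
    im=f["pixels"][y0:y1,x0:x1,::-1]; cv2.imwrite("pics/"+name,cv2.resize(im,None,fx=s,fy=s,interpolation=cv2.INTER_CUBIC))
E
python3 - <<'E'
from h import *
t=load("top");s=load("side")
crop(t,"tc1.png",150,120,350,270,4)
crop(t,"tc2.png",290,170,440,280,5)
crop(s,"sc1.png",250,130,430,250,4)
crop(s,"sc2.png",240,200,380,320,5)
import pickle;pickle.dump((t,s),open("f0.pkl","wb"))
E
```

```text
(no output)
```

View pics/tc1.png

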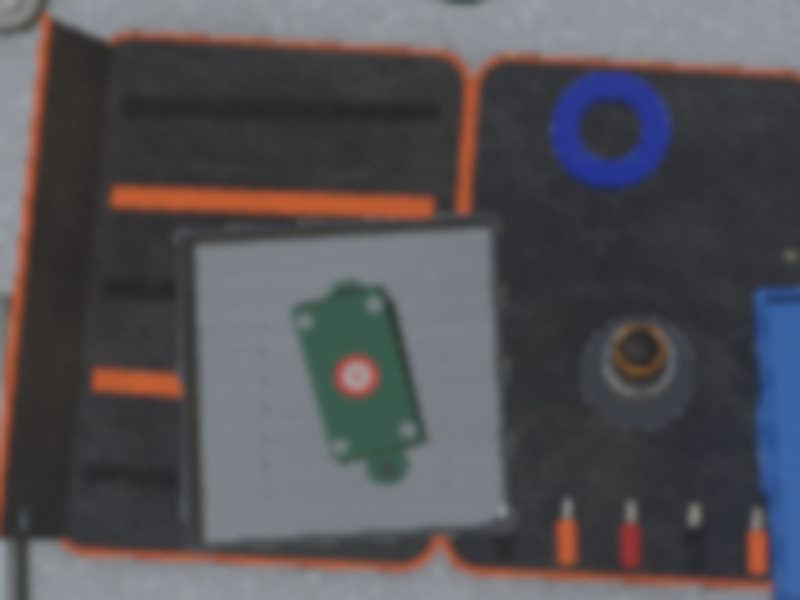

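View pics/sc1.png

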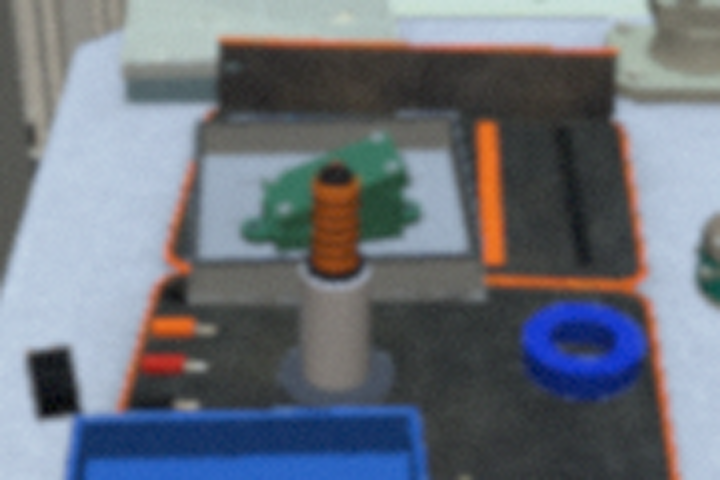

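View pics/tc2.png

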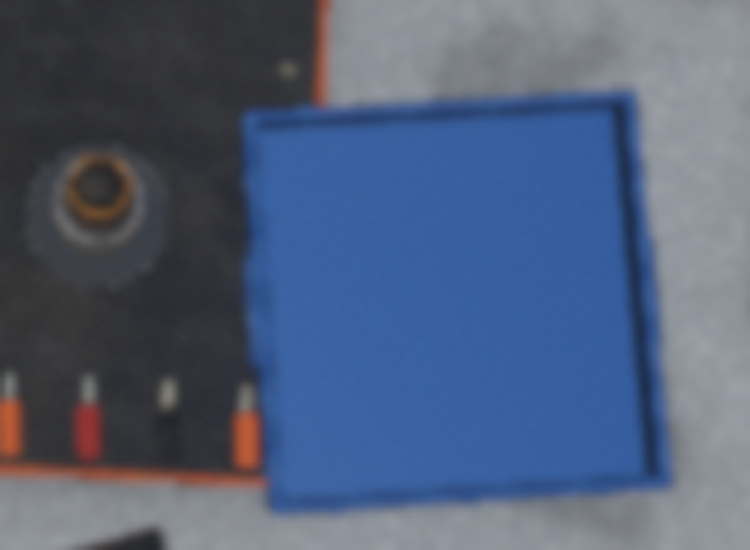

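View pics/sc2.png

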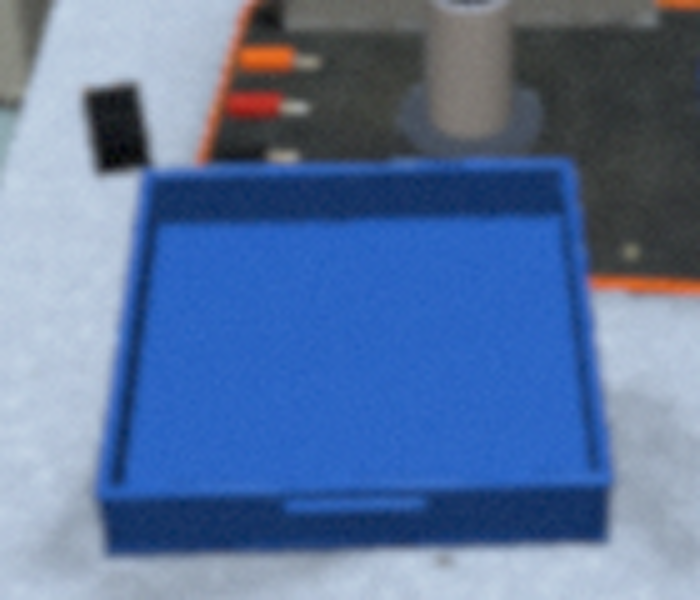

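```bash
python3 - <<'E'
from h import *
import pickle
t,s=pickle.load(open("f0.pkl","rb"))
np.set_printoptions(precision=4,suppress=True)
T1=lambda x,y,z:onz(t,150+x/4-.375,120+y/4-.375,z)
T2=lambda x,y,z:onz(t,290+x/5-.4,170+y/5-.4,z)
S1=lambda x,y,z:onz(s,250+x/4-.375,130+y/4-.375,z)
S2=lambda x,y,z:onz(s,240+x/5-.4,200+y/5-.4,z)
print("spot",T1(357,376,.052))
c=[T1(293,312,.065),T1(383,288,.065),T1(343,462,.039),T1(427,438,.039)]
for p in c: print(p)
hi=(c[0]+c[1])/2; lo=(c[2]+c[3])/2
print("len",np.linalg.norm((hi-lo)[:2]),"w",np.linalg.norm(c[0]-c[1]),np.linalg.norm(c[2]-c[3]),"mid",(hi+lo)/2,"yaw",np.degrees(np.arctan2(*(hi-lo)[[1,0]])))
d=c[0]-c[1]+c[2]-c[3];print("yaw y-90",np.degrees(np.arctan2(d[1],d[0]))-90)
l1,l2=T1(349,285,.02),T1(387,467,.02);print("lugs",l1,l2)
ss=[S1(278,240,.012),S1(415,213,.02)]
tt=[T2(*q,.038) for q in((245,112),(634,93),(668,485),(272,508))]
st=[S2(*q,.038) for q in((145,165),(572,160),(608,480),(100,490))]
for n,q in(("tote top",tt),("tote side",st)):
    print(n,*q,"c",np.mean(q,0),[np.linalg.norm(q[i]-q[i-1]) for i in range(4)])
print("gauge top",T1(640,350,.144),"tri",tri(t,(310-.375,207.5-.375),s,(334-.375,173.-.375)))
print("collar/rim", T1(640,362,.085), "foot",T1(638,372,.01))
k=[T1(*q,.038) for q in((180,235),(495,218),(512,520),(195,545))]
print("tray rim",*k,np.mean(k,0),[np.linalg.norm(k[i]-k[i-1]) for i in range(4)])
print("roll",T1(611,130,.026))
E
```

```text
spot [0.5404 0.2939 0.052 ]
[0.5744 0.3262 0.065 ]
[0.5869 0.278  0.065 ]
[0.4942 0.3034 0.039 ]
[0.5066 0.2575 0.039 ]
len 0.08308612488137088 w 0.04977530629116828 0.04761594456119496 mid [0.5405 0.2913 0.052 ] yaw 15.129174330863407
yaw y-90 14.80088456613042
lugs [0.5955 0.304  0.02  ] [0.4917 0.2822 0.02  ]
tote top [0.5873 0.0732 0.038 ] [ 0.5937 -0.1046  0.038 ] [ 0.4171 -0.1115  0.038 ] [0.4108 0.0655 0.038 ] c [ 0.5022 -0.0194  0.038 ] [np.float64(0.17667806011101983), np.float64(0.17790543438629766), np.float64(0.17666857611971737), np.float64(0.17707809604400648)]
tote side [0.4105 0.0718 0.038 ] [0.5895 0.0761 0.038 ] [ 0.5953 -0.1011  0.038 ] [ 0.4195 -0.1073  0.038 ] c [ 0.5037 -0.0151  0.038 ] [np.float64(0.17931445576342234), np.float64(0.17909443669682346), np.float64(0.1772911673214414), np.float64(0.17590563392674397)]
gauge top [0.5426 0.1402 0.144 ] tri (array([0.5447, 0.1403, 0.1429]), np.float64(0.003966471146869768))
collar/rim [0.5425 0.1397 0.085 ] foot [0.5442 0.1401 0.01  ]
tray rim [0.6223 0.3948 0.038 ] [0.6299 0.2196 0.038 ] [0.4608 0.211  0.038 ] [0.4505 0.3834 0.038 ] [0.5409 0.3022 0.038 ] [np.float64(0.17215936627787962), np.float64(0.17535690106992313), np.float64(0.16937339524248146), np.float64(0.17275014621680626)]
roll [0.683  0.1537 0.026 ]
```

```bash
cat >> h.py <<'E'
np.set_printoptions(precision=4,suppress=True)
def down(yaw):  # tool z down, tool y at world angle yaw+90
    a=np.radians(yaw); y=np.array([-np.sin(a),np.cos(a),0]); z=np.array([0,0,-1.]); return R.from_matrix(np.c_[np.cross(y,z),y,z])
def go(p,Rt,show=True):
    o=arm.observe(); R0=R.from_quat(o["tcp_rot"])
    d=R0.inv().apply(np.array(p)-o["tool_pos"])*100; r=np.degrees((R0.inv()*Rt).as_rotvec())
    print("t",round(o["t"],2),"tcp",o["tool_pos"],"w",round(o["width"],4),"F",o["force"],"\n  rows:",np.r_[d,r].round(2))
E
python3 - <<'E'
from h import *
go([.540,.292,.16],down(15))
go([.540,.292,.016],down(15))
E
```

```text
t 0.2 tcp [0.12   0.5109 0.2309] w 0.0853 F [ 0.2125 -0.4802  0.0295] 
  rows: [-45.89 -11.69   7.09  -0.05  -0.02 -28.23]
t 0.2 tcp [0.12   0.5109 0.2309] w 0.0853 F [ 0.2125 -0.4802  0.0295] 
  rows: [-45.9  -11.68  21.49  -0.05  -0.02 -28.23]
```

```bash
python3 -m pendant '-45.9 -11.7 7 0 0 -28.2 8.54; -45.9 -11.7 7 0 0 -28.2 8.54; -45.9 -11.7 7 0 0 -28.2 8.54; -45.9 -11.7 7 0 0 -28.2 8.54; -45.9 -11.7 7 0 0 -28.2 8.54; -45.9 -11.7 7 0 0 -28.2 8.54; -45.9 -11.7 7 0 0 -28.2 8.54; -45.9 -11.7 7 0 0 -28.2 8.54; -45.9 -11.7 7 0 0 -28.2 8.54; -45.9 -11.7 7 0 0 -28.2 8.54'; python3 - <<'E'
from h import *
t=load("top");s=load("side")
crop(t,"tc3.png",150,120,350,270,4)
crop(s,"sc3.png",250,80,430,230,4)
go([.540,.292,.016],down(15))
E
```

```text
t: 1.45
tool_pos: [0.5394, 0.292, 0.1605]
tcp_rot: [-0.13, 0.991, -0.0, -0.001]
force: [-1.1, 1.2, 0.4]
width: 0.0854
t 1.55 tcp [0.5389 0.2928 0.1612] w 0.0855 F [ 1.0205 -0.2654 -0.1829] 
  rows: [-0.09 -0.1  14.52 -0.03 -0.05  0.06]
```

View pics/tc3.png

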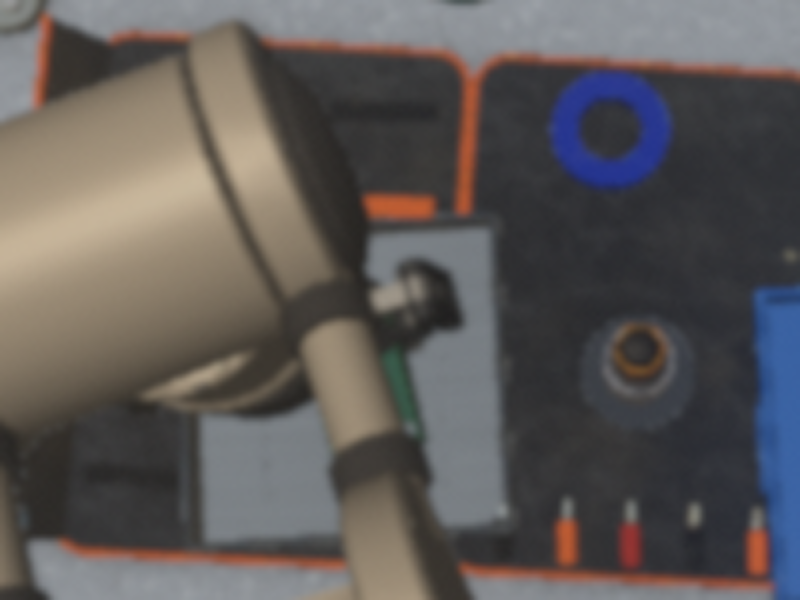

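View pics/sc3.png

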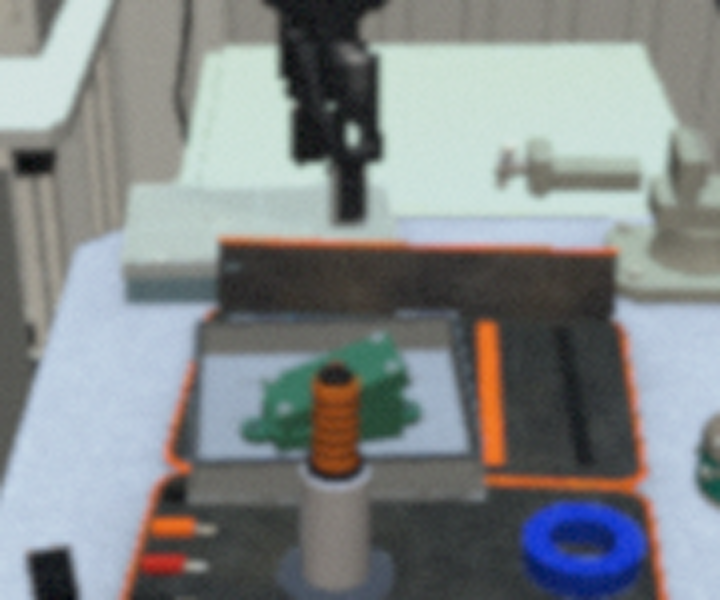

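The near finger sits at about (425,295) in the top crop, just off the casting's side, which fits the open jaws straddling it. I'll descend.

```bash
python3 -m pendant '0 0 5 0 0 0 8.54; 0 0 10 0 0 0 8.54; 0 0 13 0 0 0 8.54; 0 0 14.5 0 0 0 8.54; 0 0 14.5 0 0 0 8.54'
python3 - <<'E'
from h import *
go([.540,.292,.016],down(15))
E
python3 -m pendant '0 0 0 0 0 0 4; 0 0 0 0 0 0 4; 0 0 0 0 0 0 4; 0 0 0 0 0 0 4; 0 0 0 0 0 0 4; 0 0 0 0 0 0 4'
python3 - <<'E'
from h import *
s=load("side");crop(s,"sc4.png",250,80,430,230,4)
go([.540,.292,.016],down(15))
E
```

```text
t: 2.17
tool_pos: [0.5382, 0.2933, 0.0161]
tcp_rot: [-0.132, 0.991, -0.0, -0.001]
force: [0.3, -0.6, 1.5]
width: 0.0858
t 2.17 tcp [0.5382 0.2933 0.0161] w 0.0858 F [ 0.2829 -0.568   1.4718] 
  rows: [-0.14 -0.17  0.01 -0.03 -0.09  0.12]
t: 2.92
tool_pos: [0.5391, 0.2937, 0.018]
tcp_rot: [-0.132, 0.991, 0.0, 0.001]
force: [-1.5, -0.9, 6.4]
width: 0.0494
t 2.98 tcp [0.5391 0.2937 0.018 ] w 0.0496 F [-0.9563 -0.4644  6.9172] 
  rows: [-0.04 -0.19  0.2   0.    0.08  0.11]
```

View pics/sc4.png

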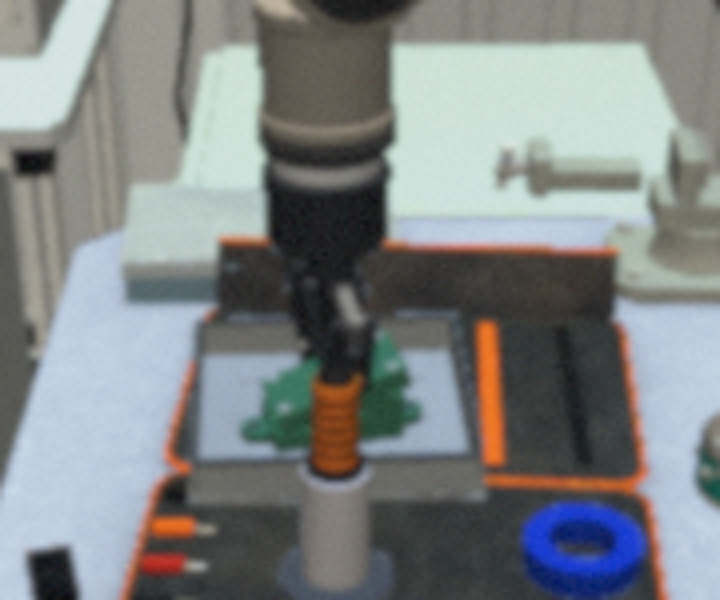

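Gripped at 49.5 mm, so I'll lift it.

```bash
python3 -m pendant '0 0 -2 0 0 0 4; 0 0 -6 0 0 0 4; 0 0 -11 0 0 0 4; 0 0 -16 0 0 0 4; 0 0 -19 0 0 0 4; 0 0 -20 0 0 0 4; 0 0 -20 0 0 0 4'
python3 - <<'E'
from h import *
s=load("side");crop(s,"sc5.png",250,50,430,200,4)
go([.502,-.018,.218],down(2))
E
```

```text
t: 3.85
tool_pos: [0.5386, 0.2935, 0.2174]
tcp_rot: [-0.131, 0.991, 0.0, 0.0]
force: [-0.7, 0.4, -4.2]
width: 0.0491
t 3.9 tcp [0.5382 0.2933 0.2164] w 0.0493 F [-0.1094 -0.2962 -3.2362] 
  rows: [ 11.61 -29.11  -0.14  -0.02  -0.07  13.11]
```

View pics/sc5.png

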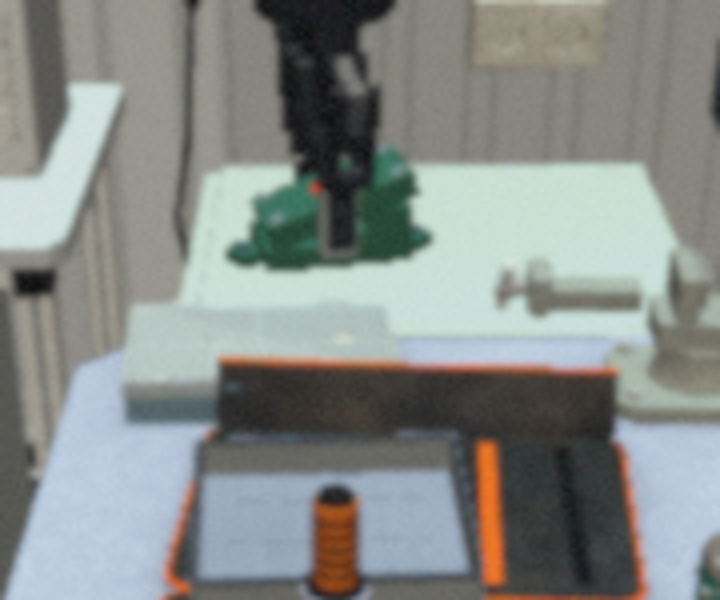

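```bash
python3 -m pendant '2 -5 0 0 0 2 4; 4.5 -11 0 0 0 5 4; 7 -17 0 0 0 8 4; 9.5 -23 0 0 0 11 4; 11 -27 0 0 0 12.5 4; 11.6 -29.1 0 0 0 13.1 4; 11.6 -29.1 0 0 0 13.1 4; 11.6 -29.1 0 0 0 13.1 4'
python3 - <<'E'
from h import *
s=load("side");crop(s,"sc6.png",230,120,390,270,4)
go([.502,-.018,.03],down(2))
E
```

```text
t: 4.9
tool_pos: [0.5015, -0.0172, 0.2156]
tcp_rot: [-0.018, 1.0, 0.0, -0.002]
force: [-0.1, 0.3, -3.7]
width: 0.0494
t 4.95 tcp [ 0.5017 -0.0169  0.2158] w 0.0491 F [ 0.5829  0.8517 -4.3336] 
  rows: [-0.08 -0.11 18.58  0.01 -0.15  0.07]
```

View pics/sc6.png

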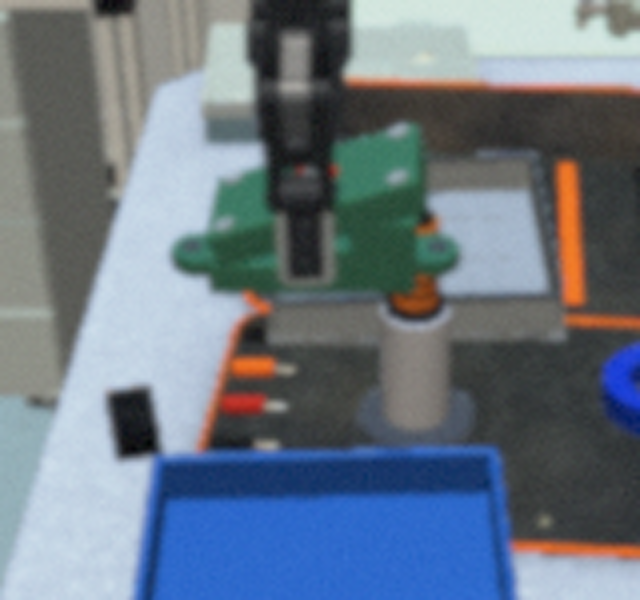

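The casting hangs level in the jaws over the tote, so I'll lower it.

```bash
python3 -m pendant '0 0 4 0 0.1 0 4; 0 0 9 0 0.1 0 4; 0 0 14 0 0.1 0 4; 0 0 17 0 0.1 0 4; 0 0 18.5 0 0.1 0 4; 0 0 18.8 0 0.1 0 4; 0 0 18.8 0 0.1 0 4; 0 0 18.8 0 0.1 0 4'
python3 - <<'E'
from h import *
s=load("side");crop(s,"sc7.png",230,180,390,320,4)
go([.502,-.018,.018],down(2))
E
```

```text
t: 5.95
tool_pos: [0.502, -0.017, 0.029]
tcp_rot: [-0.018, 1.0, -0.0, -0.001]
force: [0.1, 0.1, -3.6]
width: 0.0496
t 6.0 tcp [ 0.5019 -0.017   0.0289] w 0.0492 F [-0.0578 -0.3544 -4.0976] 
  rows: [-0.01 -0.1   1.09 -0.02 -0.13  0.07]
```

View pics/sc7.png

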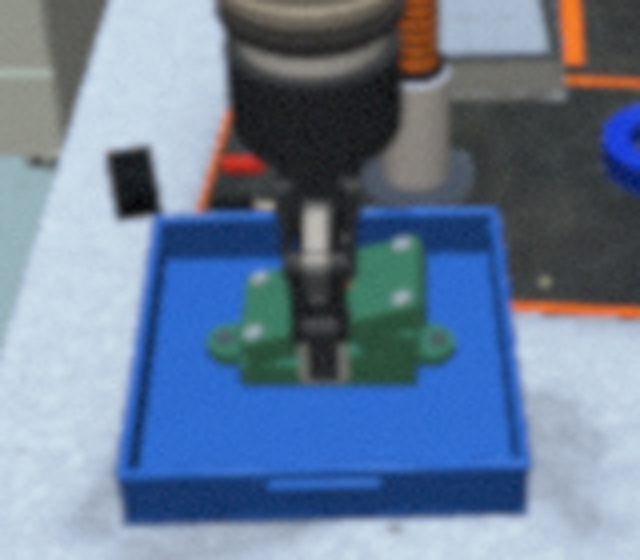

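```bash
python3 -m pendant '0 0 0.6 0 0 0 4; 0 0 0.8 0 0 0 4; 0 0 0.9 0 0 0 4; 0 0 0.9 0 0 0 4'; python3 -m pendant '0 0 0.1 0 0 0 4; 0 0 0.2 0 0 0 4; 0 0 0.2 0 0 0 4'
```

```text
t: 6.5
tool_pos: [0.5018, -0.017, 0.0198]
tcp_rot: [-0.018, 1.0, -0.0, -0.001]
force: [-0.6, -0.5, -3.4]
width: 0.0492
t: 6.88
tool_pos: [0.5018, -0.017, 0.018]
tcp_rot: [-0.018, 1.0, -0.0, -0.001]
force: [-1.4, 0.1, 1.0]
width: 0.049
```

```bash
python3 -m pendant '0 0 0.05 0 0 0 4; 0 0 0 0 0 0 7; 0 0 0 0 0 0 8.54; 0 0 0 0 0 0 8.54; 0 0 0 0 0 0 8.54; 0 0 0 0 0 0 8.54'; python3 - <<'E'
from h import *
go([.502,-.018,.22],down(2))
E
```

```text
t: 7.62
tool_pos: [0.5018, -0.017, 0.018]
tcp_rot: [-0.018, 1.0, -0.0, -0.001]
force: [-0.5, 0.2, 0.4]
width: 0.0858
t 7.62 tcp [ 0.5018 -0.017   0.018 ] w 0.0858 F [-0.4711  0.1903  0.4382] 
  rows: [  0.03  -0.1  -20.2   -0.01  -0.14   0.06]
```

```bash
python3 -m pendant '0 0 -3 0 0 0 8.54; 0 0 -8 0 0 0 8.54; 0 0 -14 0 0 0 8.54; 0 0 -20 0 0 0 8.54; 0 -3 -24 0 0 0 8.54; -2 8 -25 0 0 0 8.54; -4 14 -25 0 0 0 8.54;  -4.2 15.8 -25 0 0 0 8.54; -4.2 15.8 -25 0 0 0 8.54'; python3 - <<'E'
from h import *
import pickle
t=load("top");s=load("side");pickle.dump((t,s),open("f1.pkl","wb"))
crop(t,"tc8.png",290,150,440,280,5)
crop(s,"sc8.png",240,120,400,270,4)
go([.5435,.141,.15],down(2))
E
```

```text
t: 8.75
tool_pos: [0.5386, 0.1461, 0.2675]
tcp_rot: [-0.02, 1.0, 0.0, -0.001]
force: [-0.3, -1.0, 0.3]
width: 0.0851
t 8.85 tcp [0.5384 0.1432 0.2674] w 0.0855 F [-0.1621 -0.5877  0.2257] 
  rows: [-0.54 -0.23 11.74 -0.04 -0.18  0.18]
```

View pics/tc8.png

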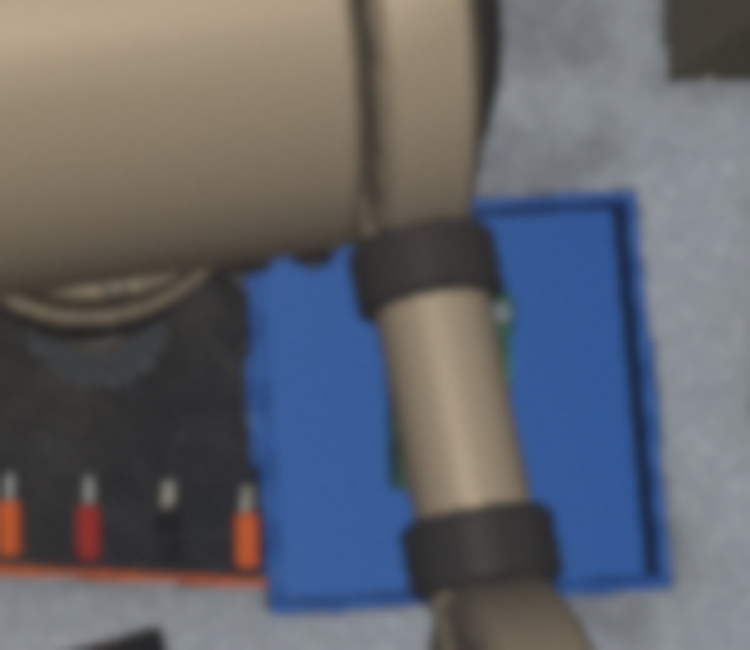

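View pics/sc8.png

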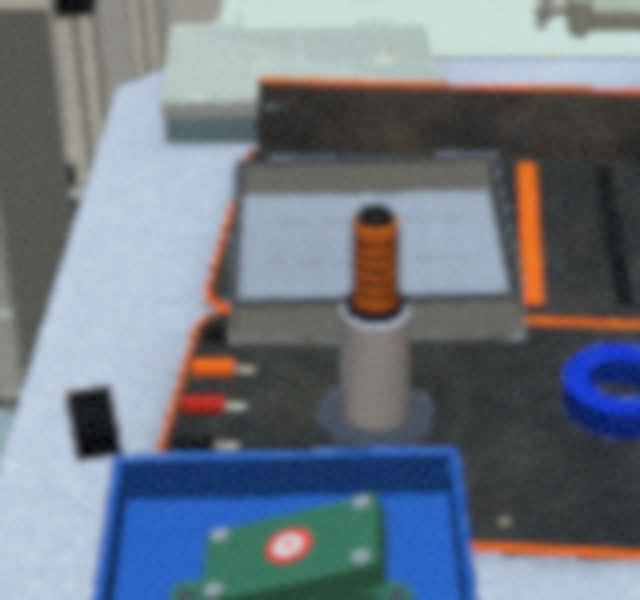

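The side crop shows the spot at about (289,545) and the gauge top at (376,215). The arm hides the casting in the top view. Next I'll refine the gauge position from the side view.

```bash
python3 - <<'E'
from h import *
import pickle
t,s=pickle.load(open("f1.pkl","rb"))
S=lambda x,y,z:onz(s,240+x/4-.375,120+y/4-.375,z)
print("spot",S(289,545,.052)); print("gauge top",S(376,216,.144),"rim",S(376,315,.083),"foot",S(377,416,.009))
# calibration check: project old top-based values
print(proj(s,[[.5404,.2939,.052]]))
E
```

```text
spot [ 0.506  -0.0153  0.052 ]
gauge top [0.5467 0.1349 0.144 ] rim [0.5466 0.1339 0.083 ] foot [0.5471 0.1412 0.009 ]
[[331.4066 173.2261]]
```

```bash
python3 -m pendant '-0.6 -0.4 4 0 -0.2 0.2 8.54; -0.6 -0.4 9 0 -0.2 0.2 8.54; -0.6 -0.4 13 0 -0.2 0.2 8.54; -0.6 -0.4 15.5 0 -0.2 0.2 8.54; -0.6 -0.4 16.6 0 -0.2 0.2 8.54; -0.6 -0.4 16.6 0 -0.2 0.2 8.54; -0.6 -0.4 16.6 0 -0.2 0.2 8.54'; python3 - <<'E'
from h import *
s=load("side")
crop(s,"sc9.png",270,80,400,230,4)
go([.5445,.139,.101],down(2))
E
```

```text
t: 9.72
tool_pos: [0.5449, 0.139, 0.1027]
tcp_rot: [-0.017, 1.0, -0.0, 0.001]
force: [0.0, -0.5, 0.2]
width: 0.0858
t 9.78 tcp [0.5448 0.1391 0.1027] w 0.0854 F [-0.0356 -0.3914  1.1145] 
  rows: [ 0.04 -0.01  0.17 -0.03  0.15 -0.03]
```

View pics/sc9.png

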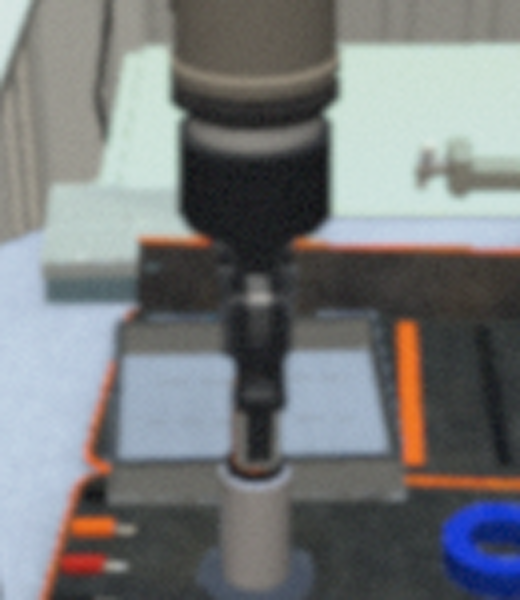

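```bash
python3 - <<'E'
from h import *
s=load("side")
p=proj(s,[[.5448,.094,.12],[.5448,.094,.14],[.5448,.139,.2]]);print(p,(p-[270,80]+.375)*4)
crop(s,"sc10.png",300,150,360,210,10)
E
```

```text
[[332.628  194.1797]
 [332.6093 185.7763]
 [332.6879 148.3079]] [[252.0118 458.2186]
 [251.9373 424.6053]
 [252.2516 274.7317]]
```

View pics/sc10.png

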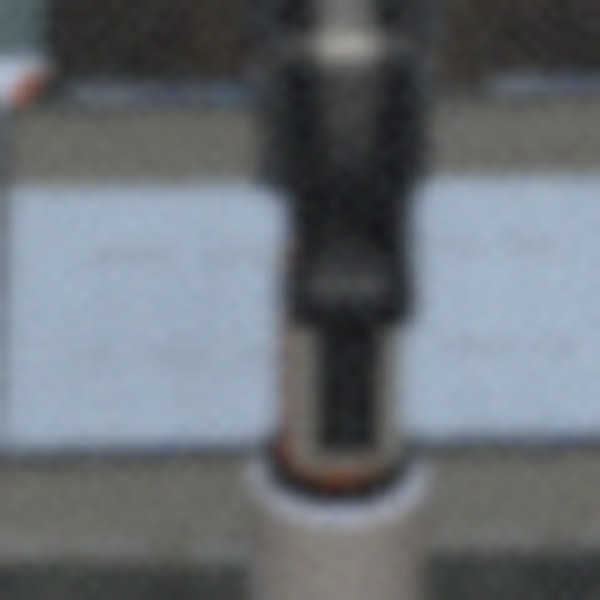

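The pad is about 1.6 mm too far in +x relative to the tube, and the side camera's x reads about 4 mm high. I'll correct for that and close.

```bash
python3 -m pendant '0.17 0 0.3 0 0.15 0 8.54; 0.17 0 0.3 0 0.15 0 8.54; 0.17 0 0.3 0 0.15 0 1.5; 0.17 0 0.3 0 0.15 0 1.5; 0.17 0 0.3 0 0.15 0 1.5; 0.17 0 0.3 0 0.15 0 1.5; 0.17 0 0.3 0 0.15 0 1.5; 0.17 0 0.3 0 0.15 0 1.5; 0.17 0 0.3 0 0.15 0 1.5; 0.17 0 0.3 0 0.15 0 1.5'; python3 - <<'E'
from h import *
s=load("side")
crop(s,"sc11.png",300,150,360,210,10)
go([.5445,.139,.2],down(2))
E
```

```text
t: 11.08
tool_pos: [0.5432, 0.1392, 0.0998]
tcp_rot: [-0.017, 1.0, -0.0, 0.0]
force: [-0.0, 0.4, 2.3]
width: 0.0235
t 11.12 tcp [0.5432 0.1392 0.0998] w 0.0238 F [-0.5129  0.2617  2.4174] 
  rows: [ -0.14  -0.03 -10.02  -0.03   0.02  -0.02]
```

View pics/sc11.png

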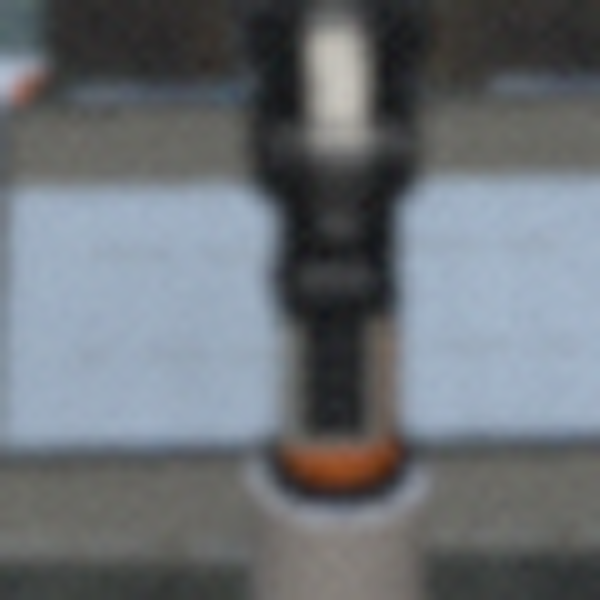

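```bash
python3 -m pendant '0 0 -1 0 0 0 1.5; 0 0 -3 0 0 0 1.5; 0 0 -6 0 0 0 1.5; 0 0 -9 0 0 0 1.5; 0 0 -12 0 0 0 1.5; 0 0 -13 0 0 0 1.5; 0 0 -13 0 0 0 1.5; 0 0 -13 0 0 0 1.5'; python3 - <<'E'
from h import *
s=load("side")
crop(s,"sc12.png",270,80,400,230,4)
go([.5445,.139,.2],down(2))
t=load("top");crop(t,"tc12.png",240,120,440,270,4)
E
```

```text
t: 12.12
tool_pos: [0.5424, 0.1392, 0.2283]
tcp_rot: [-0.017, 1.0, -0.0, -0.001]
force: [-0.1, -0.1, -1.3]
width: 0.0232
t 12.18 tcp [0.5425 0.1392 0.2283] w 0.0238 F [ 0.0658 -0.0831 -1.27  ] 
  rows: [-0.21 -0.02  2.83 -0.04 -0.14 -0.02]
```

View pics/sc12.png

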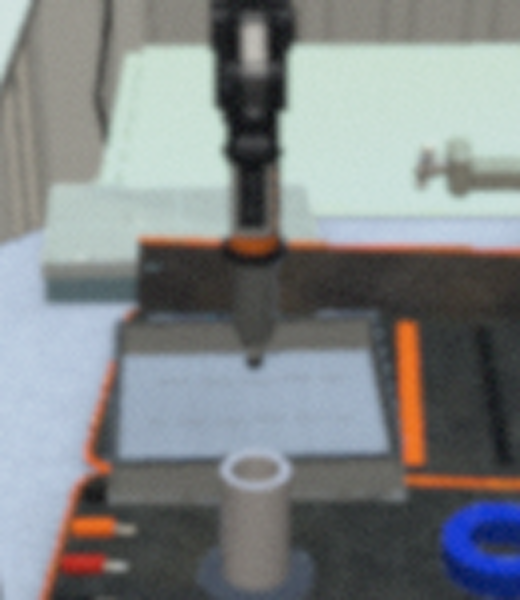

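View pics/tc12.png

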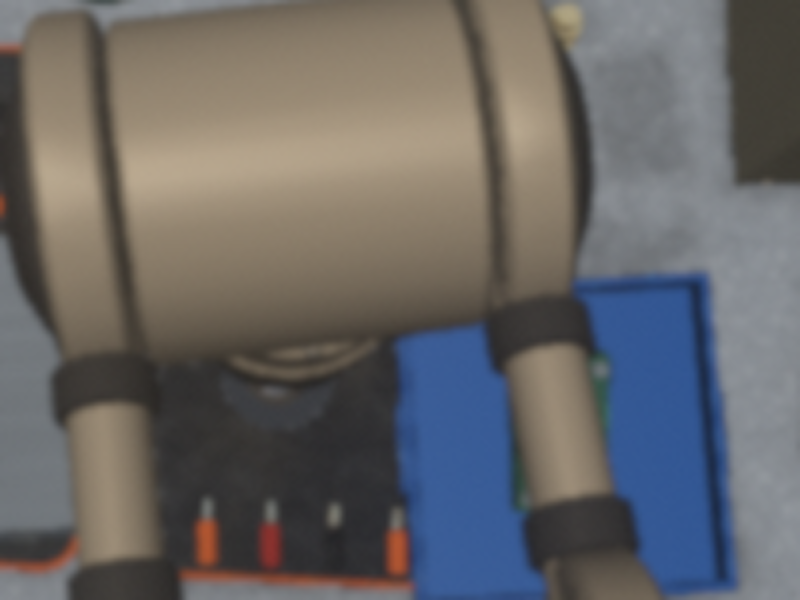

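The gauge hangs straight in the jaws with its tip at crop (254,362). The arm hides the casting from above, so I'll step aside to see the spot.

```bash
python3 -m pendant '0 5 0 0 0 0 1.5; 0 11 0 0 0 0 1.5; 0 16 0 0 0 0 1.5; 0 18 0 0 0 0 1.5; 0 18 0 0 0 0 1.5'; python3 - <<'E'
from h import *
import pickle
s=load("side");t=load("top");pickle.dump((t,s),open("f2.pkl","wb"))
crop(t,"tc13.png",340,180,430,270,8)
crop(s,"sc13.png",260,210,360,300,7)
E
```

```text
t: 12.85
tool_pos: [0.5359, 0.3198, 0.2272]
tcp_rot: [-0.018, 1.0, -0.001, -0.002]
force: [0.0, -0.1, -0.4]
width: 0.0236
```

View pics/tc13.png

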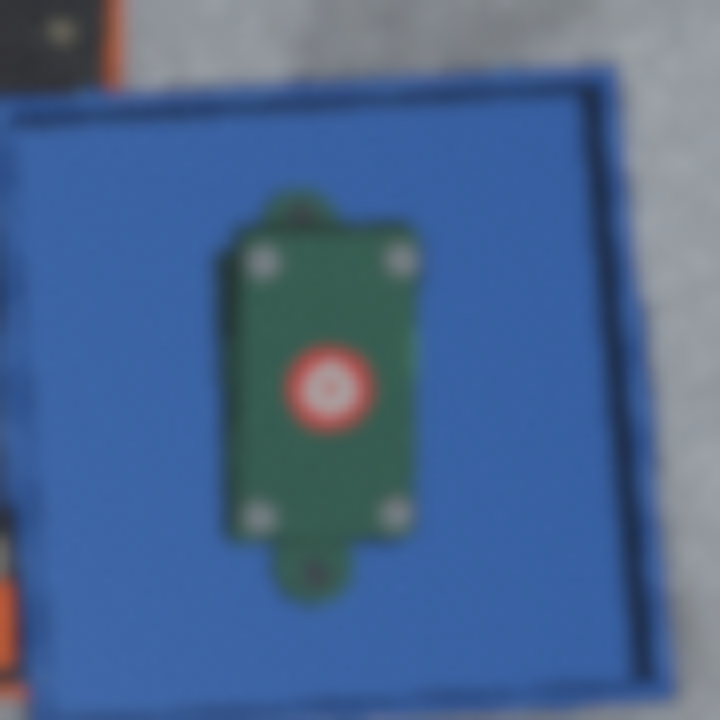

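View pics/sc13.png

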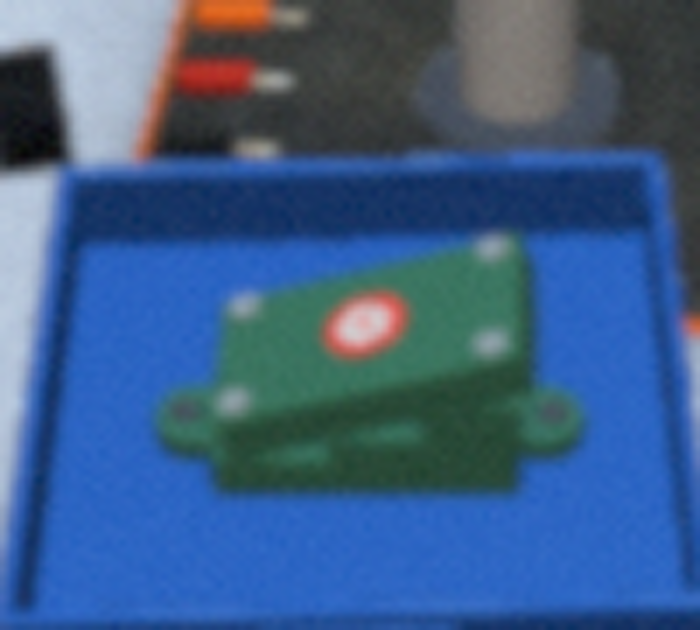

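The casting stands flat and let go. The spot is at about (330,388) in the top crop and (365,324) in the side crop.

```bash
cat >> h.py <<'E'
def ring(f,x0,y0,x1,y1):
    p=f["pixels"][y0:y1,x0:x1].astype(float); m=np.clip(p[...,0]-np.maximum(p[...,2],p[...,1]*1.0)-10,0,60)
    # hull of red -> ellipse fit
    c=cv2.resize(m,None,fx=8,fy=8,interpolation=cv2.INTER_CUBIC)
    b=(c>20).astype(np.uint8); k,_=cv2.findContours(b,cv2.RETR_EXTERNAL,cv2.CHAIN_APPROX_NONE); k=max(k,key=cv2.contourArea)
    e=cv2.fitEllipse(cv2.convexHull(k)); return x0+(e[0][0]+.5)/8-.5,y0+(e[0][1]+.5)/8-.5,[v/8 for v in e[1]]
E
python3 - <<'E'
from h import *
import pickle
t,s=pickle.load(open("f2.pkl","rb"))
a=ring(t,370,218,392,238);b=ring(s,302,246,324,266);print(a,b)
print("top",onz(t,*a[:2],.052),"side",onz(s,*b[:2],.052),"tri",tri(t,a[:2],s,b[:2]))
T=lambda x,y,z:onz(t,340+x/8-.44,180+y/8-.44,z)
# screws: height at casting x=+-~35
hi=[T(262,262,.0625),T(400,260,.0625)];lo=[T(257,518,.0415),T(396,514,.0415)]
print(*hi,*lo)
d=sum(hi)-sum(lo);print("yaw",np.degrees(np.arctan2(d[1],d[0])),np.linalg.norm(d)/2)
d=hi[0]-hi[1]+lo[0]-lo[1];print("yaw",np.degrees(np.arctan2(-d[0],d[1])))
o=arm.observe();M=R.from_quat(o["tcp_rot"]).as_matrix();print(M)
E
```

```text
(380.7167081832886, 228.07280254364014, [10.618796348571777, 10.89966869354248]) (311.7761821746826, 255.97694969177246, [8.434739112854004, 12.997989654541016])
top [ 0.5036 -0.0168  0.052 ] side [ 0.5059 -0.0156  0.052 ] tri (array([ 0.5048, -0.0166,  0.0527]), np.float64(0.0023308508507145663))
[0.5379 0.0024 0.0625] [ 0.5378 -0.0357  0.0625] [0.4685 0.0027 0.0415] [ 0.4689 -0.0362  0.0415]
yaw 0.11426026771991332 0.07225578535180417
yaw 0.26741803256240654
[[-0.9994 -0.034  -0.0031]
 [-0.034   0.9994 -0.0019]
 [ 0.0032 -0.0018 -1.    ]]
```

```bash
python3 - <<'E'
from h import *
import pickle
t,s=pickle.load(open("f2.pkl","rb"))
print("pred tip@lift",proj(s,[[.5425,.1392,.2283-.0838]]),"observed",270+254/4-.375,80+365/4-.375)
n=lambda a:np.array([-np.sin(.3)*np.cos(a),-np.sin(.3)*np.sin(a),np.cos(.3)])
a=np.radians(1.3); N=n(a); y=np.array([-np.sin(a),np.cos(a),0]); z=-N
Rt=R.from_matrix(np.c_[np.cross(y,z),y,z]); sp=np.array([.5035,-.0168,.052])
for h in (.10,.04,.02,.0,-.006):
    p=sp+N*(h+.0838); print(h,p); go(p,Rt)
E
```

```text
pred tip@lift [[331.6279 172.3595]] observed 333.125 170.875
0.1 [ 0.4492 -0.018   0.2276]
t 12.95 tcp [0.5364 0.318  0.2278] w 0.0237 F [-0.2854 -0.6775 -2.3425] 
  rows: [  9.86 -33.28   0.11  -0.01 -17.37   0.66]
0.04 [ 0.4669 -0.0176  0.1703]
t 12.95 tcp [0.5364 0.318  0.2278] w 0.0237 F [-0.2854 -0.6775 -2.3425] 
  rows: [  8.07 -33.29   5.84  -0.01 -17.37   0.66]
0.02 [ 0.4728 -0.0175  0.1512]
t 12.95 tcp [0.5364 0.318  0.2278] w 0.0237 F [-0.2854 -0.6775 -2.3425] 
  rows: [  7.47 -33.3    7.75  -0.01 -17.37   0.66]
0.0 [ 0.4787 -0.0174  0.1321]
t 12.95 tcp [0.5364 0.318  0.2278] w 0.0237 F [-0.2854 -0.6775 -2.3425] 
  rows: [  6.87 -33.3    9.66  -0.01 -17.37   0.66]
-0.006 [ 0.4805 -0.0173  0.1263]
t 12.95 tcp [0.5364 0.318  0.2278] w 0.0237 F [-0.2854 -0.6775 -2.3425] 
  rows: [  6.69 -33.3   10.23  -0.01 -17.37   0.66]
```

```bash
python3 -m pendant '0 -5 -1 0 0 0 1.5; 2 -11 -1 0 -3 0 1.5; 4 -17 -1 0 -7 0 1.5; 6 -23 -1 0 -11 0.2 1.5; 8 -28 -1 0 -14 0.4 1.5; 9.5 -32 -0.5 0 -17 0.6 1.5; 9.9 -33.3 0 0 -17.4 0.7 1.5; 9.9 -33.3 0 0 -17.4 0.7 1.5; 9.9 -33.3 0 0 -17.4 0.7 1.5'; python3 - <<'E'
from h import *
s=load("side")
crop(s,"sc14.png",250,150,380,290,4)
a=np.radians(1.3);N=np.array([-np.sin(.3)*np.cos(a),-np.sin(.3)*np.sin(a),np.cos(.3)]); y=np.array([-np.sin(a),np.cos(a),0]); z=-N
Rt=R.from_matrix(np.c_[np.cross(y,z),y,z]); sp=np.array([.5035,-.0168,.052])
for h in (.03,.015): go(sp+N*(h+.0838),Rt)
E
```

```text
t: 14.08
tool_pos: [0.4489, -0.0185, 0.2291]
tcp_rot: [-0.01, 0.989, 0.001, 0.15]
force: [-0.3, 0.0, -1.5]
width: 0.0238
t 14.12 tcp [ 0.449  -0.0181  0.229 ] w 0.0234 F [ 0.0484  0.7155 -1.1088] 
  rows: [ 0.03  0.    7.14 -0.02  0.05 -0.04]
t 14.12 tcp [ 0.449  -0.0181  0.229 ] w 0.0234 F [ 0.0484  0.7155 -1.1088] 
  rows: [ 0.03  0.01  8.64 -0.02  0.05 -0.04]
```

View pics/sc14.png

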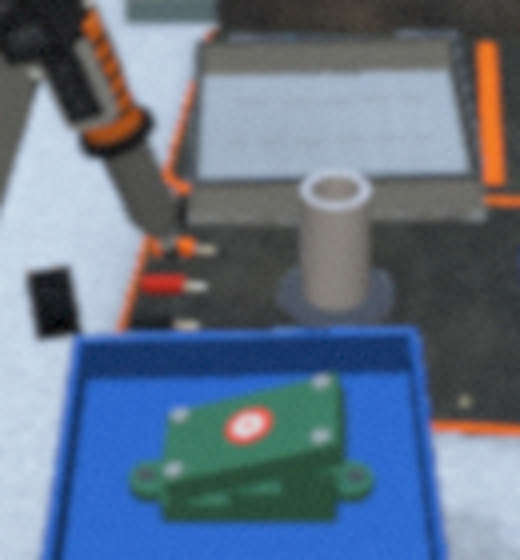

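```bash
python3 - <<'E'
from h import *
s=load("side");o=arm.observe();z=R.from_quat(o["tcp_rot"]).apply([0,0,1.]);print(z)
for k in(-.04,0,.0118,.05,.0838): print(k,(proj(s,o["tool_pos"]+k*z)-[250,150]+.375)*4)
crop(s,"sc15.png",250,140,310,220,9)
E
```

```text
[ 0.2962  0.0066 -0.9551]
-0.04 [[58.302  22.7975]]
0 [[ 96.422  105.5284]]
0.0118 [[107.1908 128.8997]]
0.05 [[140.6695 201.5576]]
0.0838 [[168.644  262.2699]]
```

View pics/sc15.png

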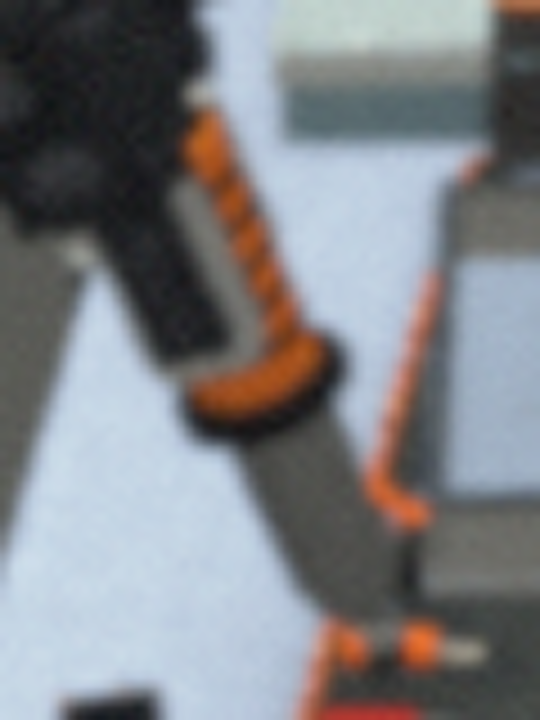

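The gauge axis in the image matches the tool axis, at about 24° in the picture. I'll move close to the spot.

```bash
python3 -m pendant '0 0 3 0 0 0 1.5; 0 0 6 0 0 0 1.5; 0 0 8 0 0 0 1.5; 0 0 8.6 0 0 0 1.5; 0 0 8.6 0 0 0 1.5; 0 0 8.6 0 0 0 1.5'; python3 - <<'E'
from h import *
s=load("side")
crop(s,"sc16.png",280,200,350,270,10)
o=arm.observe();z=R.from_quat(o["tcp_rot"]).apply([0,0,1.]);print(o["tool_pos"],z,o["force"])
sp=np.array([.5035,-.0168,.052])
q=np.vstack([o["tool_pos"]+.0838*z,sp]);print(q);print((proj(s,q)-[280,200]+.45)*10, ring(s,302,246,324,270))
E
```

```text
t: 14.92
tool_pos: [0.475, -0.0172, 0.1476]
tcp_rot: [-0.011, 0.989, 0.002, 0.151]
force: [-0.4, 0.4, -0.9]
width: 0.0237
[ 0.4749 -0.0172  0.1476] [ 0.2977  0.0063 -0.9546] [ 0.0311  0.1319 -1.6897]
[[ 0.4999 -0.0167  0.0676]
 [ 0.5035 -0.0168  0.052 ]]
[[287.3626 505.522 ]
 [309.4911 568.5242]] (311.78117179870605, 255.98370265960693, [8.498015403747559, 13.08112907409668])
```

View pics/sc16.png

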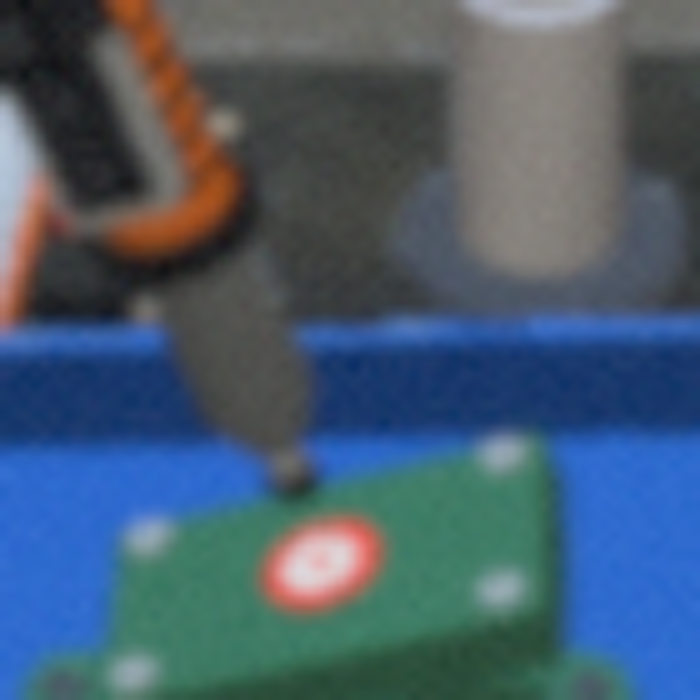

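```bash
python3 -m pendant '0 0 0.5 0 0 0 1.5; 0 0 1 0 0 0 1.5; 0 0 1.2 0 0 0 1.5; 0 0 1.2 0 0 0 1.5'; python3 - <<'E'
from h import *
s=load("side")
crop(s,"sc17.png",290,220,340,270,14)
o=arm.observe();z=R.from_quat(o["tcp_rot"]).apply([0,0,1.]);print(o["tool_pos"],z,o["force"])
print(o["tool_pos"]+.0838*z)
E
```

```text
t: 15.48
tool_pos: [0.4784, -0.0172, 0.1359]
tcp_rot: [-0.011, 0.989, 0.002, 0.15]
force: [0.3, -0.1, -1.7]
width: 0.024
[ 0.4785 -0.0172  0.1361] [ 0.2973  0.0064 -0.9547] [ 0.8317  0.2341 -1.0608]
[ 0.5034 -0.0166  0.0561]
```

View pics/sc17.png

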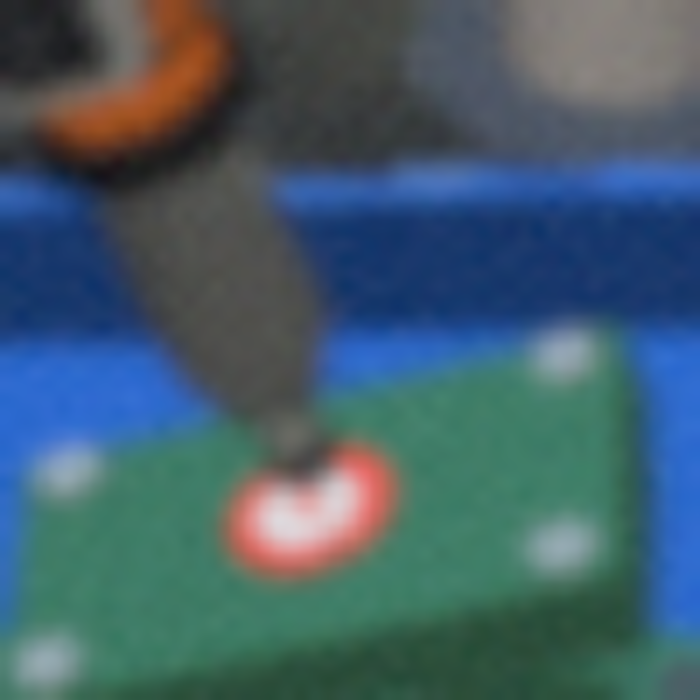

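The ball is just above the ring, at about (300,475) against a ring centre of (312,510) in the crop. I'll creep down until it touches.

```bash
python3 -m pendant '0 0 0.2 0 0 0 1.5; 0 0 0.35 0 0 0 1.5; 0 0 0.4 0 0 0 1.5; 0 0 0.4 0 0 0 1.5'; python3 - <<'E'
from h import *
o=arm.observe();z=R.from_quat(o["tcp_rot"]).apply([0,0,1.]);print(o["tool_pos"],z,o["force"])
print(o["tool_pos"]+.0838*z)
E
python3 -m pendant '0 0 0.1 0 0 0 1.5; 0 0 0.2 0 0 0 1.5; 0 0 0.2 0 0 0 1.5'; python3 - <<'E'
from h import *
s=load("side")
crop(s,"sc18.png",290,220,340,270,14)
o=arm.observe();z=R.from_quat(o["tcp_rot"]).apply([0,0,1.]);print(o["tool_pos"],z,o["force"])
print(o["tool_pos"]+.0838*z)
E
```

```text
t: 16.02
tool_pos: [0.4796, -0.0171, 0.1322]
tcp_rot: [-0.011, 0.989, 0.002, 0.15]
force: [-0.7, 0.3, -1.2]
width: 0.024
[ 0.4796 -0.0171  0.1322] [ 0.2973  0.0064 -0.9548] [-0.6751  0.2503 -1.2335]
[ 0.5046 -0.0166  0.0522]
t: 16.4
tool_pos: [0.4804, -0.0171, 0.1304]
tcp_rot: [-0.011, 0.989, 0.001, 0.151]
force: [-0.7, -0.4, 0.8]
width: 0.0237
[ 0.4803 -0.0171  0.1304] [ 0.2976  0.0063 -0.9547] [-0.6544  0.1438  1.4669]
[ 0.5053 -0.0166  0.0504]
```

View pics/sc18.png

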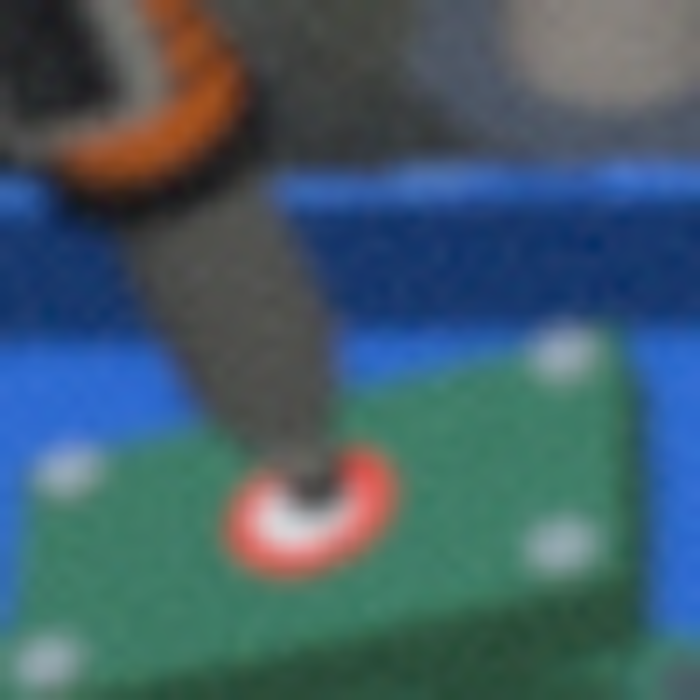

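```bash
cat > ov.py <<'E'
from h import *
import sys
def overlay(name,dy=0.,dx=0.,push=0.002,x0=285,y0=195,w=60,h=80,k=9):
    s=load("side");o=arm.observe();Rt=R.from_quat(o["tcp_rot"]);z=Rt.apply([0,0,1.])
    rc=ring(s,302,246,324,270) if False else (311.78,255.98)
    b=np.array(rc)-proj(s,[[.5035,-.0168,.052]])[0]; print("bias",b)
    im=cv2.resize(s["pixels"][y0:y0+h,x0:x0+w,::-1],None,fx=k,fy=k,interpolation=cv2.INTER_CUBIC)
    def draw(P,c):
        q=((proj(s,P)+b-[x0,y0]+.5)*k-.5).astype(int); cv2.polylines(im,[q.reshape(-1,1,2)],True,c,1)
    off=Rt.apply([dx,dy,0]); T=o["tool_pos"]+off
    a=np.linspace(0,2*np.pi,60)
    circ=lambda d,r:T+z*d+r*(Rt.apply(np.c_[np.cos(a),np.sin(a),0*a]))
    L=.0838
    draw(circ(L-.066,.017),(0,0,255));draw(circ(L-.072,.017),(0,0,255))
    # handle end circles
    draw(circ(L-.099+.025,.0125),(255,255,0))
    c=T+z*(L-push-.005); v=c-s["origin"];v/=np.linalg.norm(v);e=np.cross(v,[0,0,1]);e/=np.linalg.norm(e);g=np.cross(v,e)
    draw(c+.005*(np.outer(np.cos(a),e)+np.outer(np.sin(a),g)),(0,255,255))
    N=np.array([-np.sin(.3),0,np.cos(.3)]);X=np.array([np.cos(.3),0,np.sin(.3)])
    draw(np.array([.5035,-.0168,.052])+.011*(np.outer(np.cos(a),X)+np.outer(np.sin(a),[0,1,0])),(255,0,255))
    cv2.imwrite("pics/"+name,im)
E
python3 -c "
from ov import *
overlay('ov1.png')"
```

```text
bias [ 1.2809 -0.4224]
```

View pics/ov1.png

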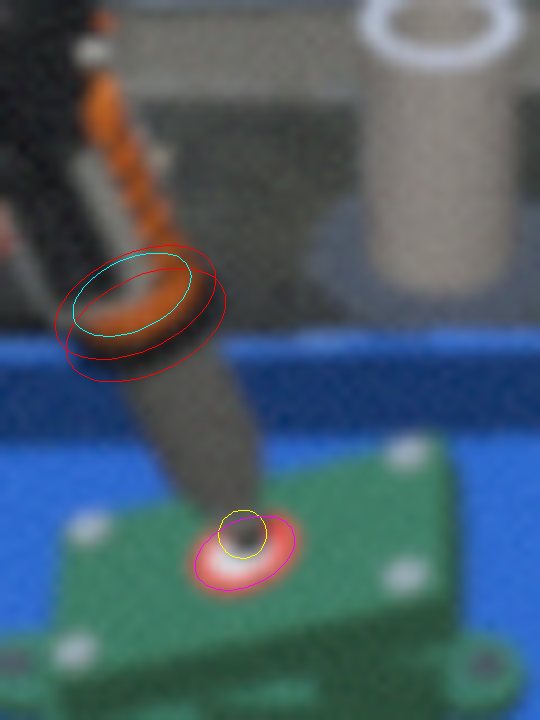

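```bash
python3 - <<'E'
from h import *
t=load("top");s=load("side")
crop(t,"tc19.png",340,170,430,260,8)
im=s["pixels"][240:270,295:330,::-1]
im=cv2.resize(im,None,fx=20,fy=20,interpolation=cv2.INTER_LANCZOS4);im=cv2.convertScaleAbs(im,alpha=1.4);cv2.imwrite("pics/sc19.png",im)
E
```

```text
(no output)
```

View pics/tc19.png

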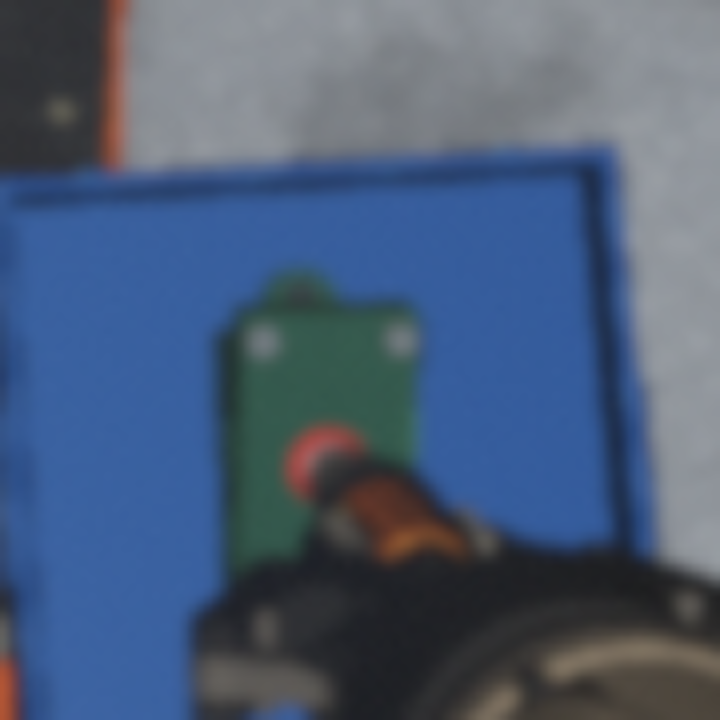

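View pics/sc19.png

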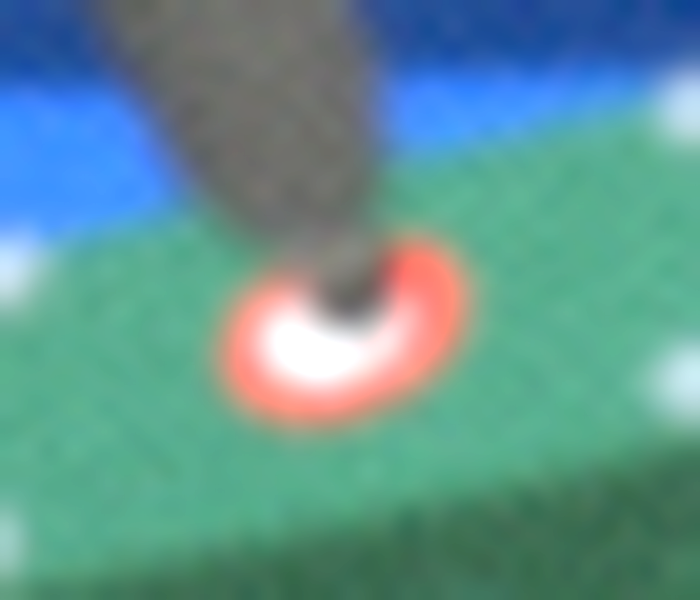

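```bash
python3 - <<'E'
from h import *
t=load("top");o=arm.observe();Rt=R.from_quat(o["tcp_rot"]);T=o["tool_pos"];x0,y0,w,h,k=360,210,50,50,14
im=cv2.resize(t["pixels"][y0:y0+h,x0:x0+w,::-1],None,fx=k,fy=k,interpolation=cv2.INTER_CUBIC);im=cv2.convertScaleAbs(im,alpha=1.5)
cv2.imwrite("pics/tc20r.png",im)
def draw(P,c): cv2.polylines(im,[((proj(t,P)-[x0,y0]+.5)*k-.5).astype(int).reshape(-1,1,2)],True,c,1)
a=np.linspace(0,2*np.pi,60);L=.0838
circ=lambda d,r:T+Rt.apply(np.c_[r*np.cos(a),r*np.sin(a),0*a+d])
draw(circ(L-.066,.017),(0,0,255));draw(circ(L-.072,.017),(0,0,255));draw(circ(L-.099-.025,.0125),(255,255,0));draw(circ(L-.099+.025,.0125),(255,255,0))
draw(circ(L-.007,.005),(0,255,255))
N=np.array([-np.sin(.3),0,np.cos(.3)]);X=np.array([np.cos(.3),0,np.sin(.3)])
draw(np.array([.5035,-.0168,.052])+.011*(np.outer(np.cos(a),X)+np.outer(np.sin(a),[0,1,0])),(255,0,255))
cv2.imwrite("pics/tc20.png",im)
E
```

```text
(no output)
```

View pics/tc20.png

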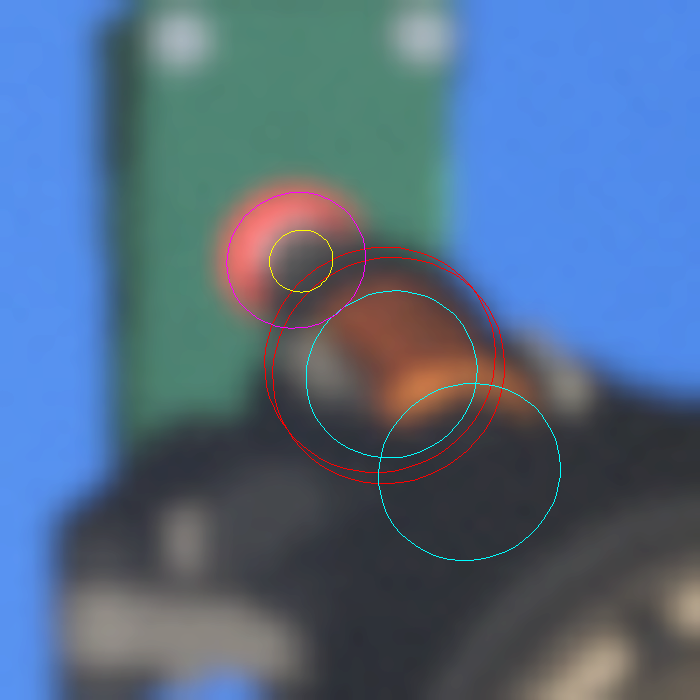

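View pics/tc20r.png

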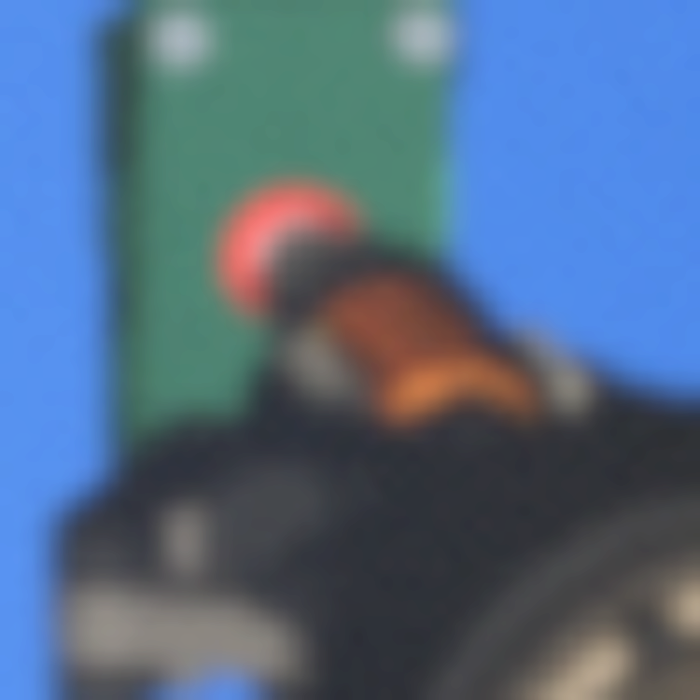

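Top and side views both suggest the tip is about 1.5 mm too far up-slope (+x) and about 1 mm too far in +y. I'll back off, shift it and touch again.

```bash
python3 -m pendant '0 0 -0.6 0 0 0 1.5; 0.15 -0.08 -0.6 0 0 0 1.5; 0.15 -0.08 -0.5 0 0 0 1.5; 0.15 -0.08 -0.2 0 0 0 1.5; 0.15 -0.08 0 0 0 0 1.5; 0.15 -0.08 0 0 0 0 1.5; 0.15 -0.08 0 0 0 0 1.5'; python3 - <<'E'
from h import *
t=load("top");s=load("side")
o=arm.observe();z=R.from_quat(o["tcp_rot"]).apply([0,0,1.]);print(o["tool_pos"],z,o["force"],o["tool_pos"]+.0838*z)
im=s["pixels"][240:270,295:330,::-1]
A=cv2.convertScaleAbs(cv2.resize(im,(525,450),interpolation=cv2.INTER_CUBIC),alpha=1.3)
im=t["pixels"][213:243,366:396,::-1]
B=cv2.convertScaleAbs(cv2.resize(im,(450,450),interpolation=cv2.INTER_CUBIC),alpha=1.5)
def mk(I,x,y): cv2.drawMarker(I,(int(x),int(y)),(255,0,255),cv2.MARKER_CROSS,14,1)
mk(A,(311.78-295+.5)*15,(255.98-240+.5)*15);mk(B,(380.72-366+.5)*15,(228.07-213+.5)*15)
cv2.imwrite("pics/c21a.png",A);cv2.imwrite("pics/c21b.png",B)
E
```

```text
t: 17.52
tool_pos: [0.4789, -0.018, 0.13]
tcp_rot: [-0.011, 0.989, 0.001, 0.15]
force: [-0.8, -0.6, 0.4]
width: 0.0234
[ 0.4789 -0.018   0.13  ] [ 0.2976  0.0063 -0.9547] [-1.8282  0.2628  1.2181] [ 0.5038 -0.0174  0.05  ]
```

View pics/c21a.png

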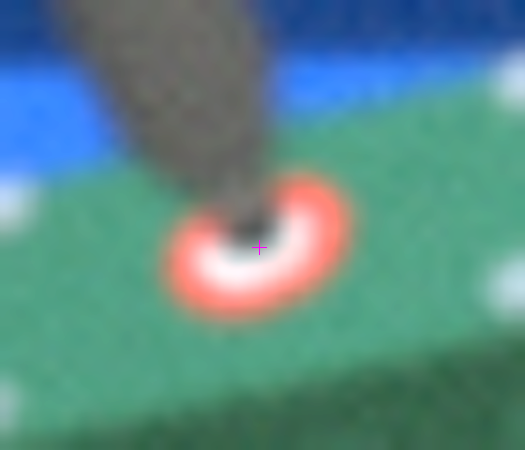

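View pics/c21b.png

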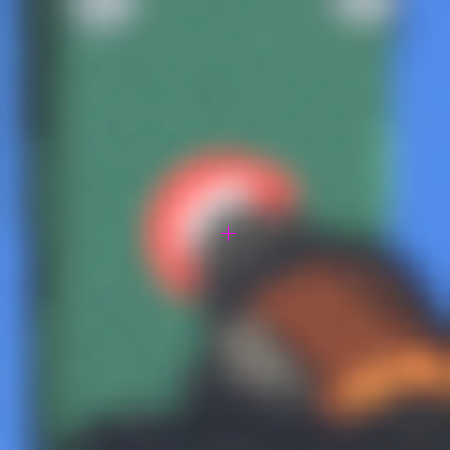

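```bash
python3 - <<'E'
from h import *
import pickle
t0,s0=pickle.load(open("f2.pkl","rb"))
t=load("top");s=load("side")
np.set_printoptions(linewidth=160)
print("top G cols 373..388")
for v in range(223,233): print(v,t0["pixels"][v,373:389,1],t["pixels"][v,373:389,1])
print("side G cols 303..322")
for v in range(247,264): print(v,s0["pixels"][v,303:322,1],s["pixels"][v,303:322,1])
E
```

```text
top G cols 373..388
223 [92 91 92 91 90 87 84 83 84 85 86 89 91 92 93 93] [88 89 89 88 87 84 81 79 80 81 82 85 88 89 90 89]
224 [92 92 91 90 85 83 84 92 97 91 85 83 88 91 92 94] [88 88 88 86 82 78 80 87 89 85 79 79 85 88 89 89]
225 [ 92  91  90  86  81  89 107 123 129 119 100  84  84  89  92  92] [ 89  89  87  83  78  84  98 109 109  96  79  72  77  84  87  89]
226 [ 91  92  89  82  87 110 134 147 150 143 125  98  83  85  90  93] [ 89  88  85  79  83 100 115 117 108  91  73  64  71  78  85  87]
227 [ 93  91  87  83  97 129 148 148 147 150 142 114  88  84  89  92] [ 88  87  84  79  90 110 115 103  87  74  63  58  61  67  75  79]
228 [ 93  91  86  85 105 138 152 145 140 150 149 123  92  83  89  93] [ 89  87  82  79  91 106 101  82  67  60  56  52  50  52  59  62]
229 [ 92  91  86  85 106 137 153 150 148 154 148 121  91  84  89  92] [89 87 83 80 86 93 84 66 57 53 48 46 43 42 45 46]
230 [ 93  92  88  85  97 124 144 151 153 150 135 108  88  85  90  92] [88 88 85 79 78 76 68 58 51 48 44 42 43 43 44 42]
231 [ 92  91  90  86  87 100 118 130 133 125 110  92  85  88  90  92] [88 88 86 82 75 67
[... 2192 characters left out ...]
105 110 124 138 134 124 116 106 112 119 122 126 125 128 130]
260 [115 114 113 113 108 101  98 100  99  99 105 105 115 117 118 117 119 118 119] [127 123 124 120 114 107 104 105 105 106 111 115 119 125 127 128 125 126 126]
261 [117 117 113 113 114 112 107 106 106 106 113 115 119 118 117 120 119 118 119] [124 123 121 123 122 117 117 115 113 119 121 123 122 126 129 129 124 126 126]
262 [115 115 114 117 113 115 115 113 112 115 118 118 121 118 115 116 116 117 115] [123 124 124 123 123 121 123 124 121 125 126 126 126 126 124 123 126 126 125]
263 [116 115 115 118 116 116 117 116 118 114 117 116 119 119 116 114 113 111 108] [122 125 123 125 124 126 124 125 125 125 125 129 126 126 120 123 120 120 114]
```

The tip is now on the spot centre to within about 1 mm in both views and pushed in about 2 mm. I'll press 4 mm further.

```bash
python3 -m pendant '0 0 0.1 0 0 0 1.5; 0 0 0.2 0 0 0 1.5; 0 0 0.3 0 0 0 1.5; 0 0 0.4 0 0 0 1.5; 0 0 0.4 0 0 0 1.5; 0 0 0.4 0 0 0 1.5'; python3 - <<'E'
from h import *
sp=np.array([.5035,-.0172,.052]);N=np.array([-np.sin(.3),0,np.cos(.3)]);f=[]
for i in range(6):
    o=arm.observe();f.append(o["force"]); z=R.from_quat(o["tcp_rot"]).apply([0,0,1.]); s=load("side")
tip=o["tool_pos"]+.0838*z;f=np.mean(f,0)
print(o["tool_pos"],z,tip,"depth",-(tip-sp)@N*1e3,"F",f,"Fn",(f-[0,0,-1.35])@N, "angle",np.degrees(np.arccos(-z@N)))
crop(s,"sc22.png",290,220,340,270,14)
E
```

```text
t: 18.48
tool_pos: [0.4801, -0.0179, 0.1262]
tcp_rot: [-0.011, 0.989, 0.001, 0.151]
force: [-2.0, -0.2, 2.6]
width: 0.0237
[ 0.4801 -0.018   0.1262] [ 0.2977  0.0063 -0.9546] [ 0.5051 -0.0174  0.0462] depth 5.965619819620913 F [-1.3092  0.0524  2.4904] Fn 4.055790571163576 angle 0.38379985572745506
```

View pics/sc22.png

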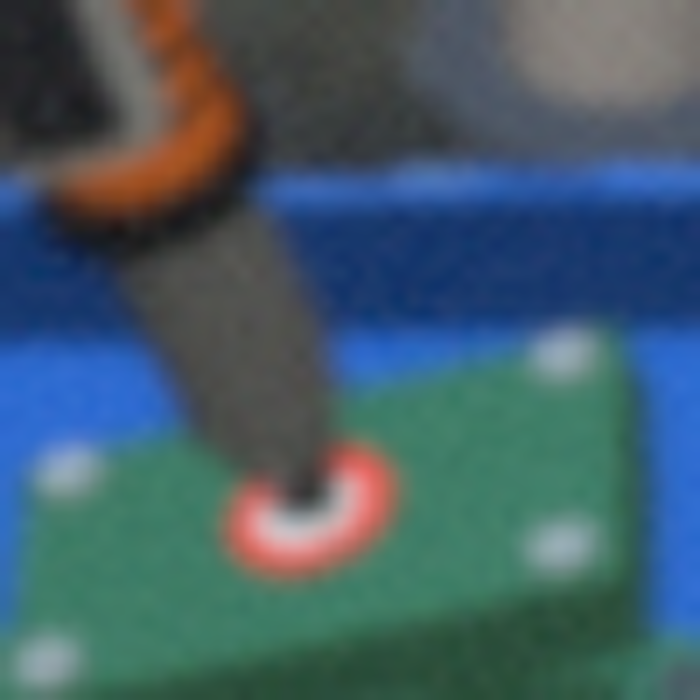

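The force reads a little low at 4.1 N, so I'll add 0.7 mm and hold.

```bash
python3 -m pendant '0 0 0.07 0 0 0 1.5; 0 0 0.07 0 0 0 1.5; 0 0 0.07 0 0 0 1.5; 0 0 0.07 0 0 0 1.5; 0 0 0.07 0 0 0 1.5; 0 0 0.07 0 0 0 1.5'; python3 - <<'E'
from h import *
import pickle
sp=np.array([.5035,-.0172,.052]);N=np.array([-np.sin(.3),0,np.cos(.3)]);f=[];p=[]
for i in range(16):
    s=load("side");o=arm.observe();f.append(o["force"]);p.append(o["tool_pos"]); z=R.from_quat(o["tcp_rot"]).apply([0,0,1.])
t=load("top");pickle.dump((t,s),open("f3.pkl","wb"))
tip=np.mean(p,0)+.0838*z;fm=np.mean(f,0);e=np.std(f,0)/4
print(o["t"],np.mean(p,0),tip,"depth",-(tip-sp)@N*1e3,"F",fm,e,"Fn",(fm-[0,0,-1.35])@N,"angle",np.degrees(np.arccos(-z@N)))
crop(t,"tc23.png",340,170,430,260,8)
E
```

```text
t: 19.52
tool_pos: [0.4803, -0.018, 0.1255]
tcp_rot: [-0.011, 0.989, 0.001, 0.151]
force: [-2.0, 0.5, 3.0]
width: 0.0239
20.325 [ 0.4803 -0.018   0.1256] [ 0.5053 -0.0174  0.0456] depth 6.678464903540914 F [-1.6565  0.1221  3.1338] [0.0875 0.0821 0.1207] Fn 4.773027166749864 angle 0.3834193241198494
```

View pics/tc23.png

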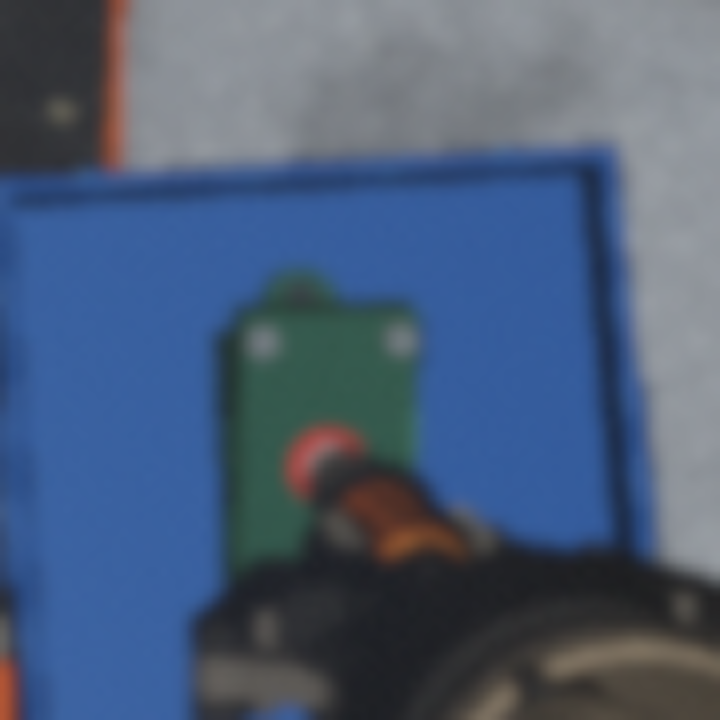

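4.8 N and about 6 mm of push, and the casting hasn't moved. I'll hold for over two seconds.

```bash
for i in 1 2; do python3 -m pendant '0 0 0.01 0 0 0 1.5; 0 0 0.01 0 0 0 1.5; 0 0 0.01 0 0 0 1.5; 0 0 0.01 0 0 0 1.5; 0 0 0.01 0 0 0 1.5; 0 0 0.01 0 0 0 1.5; 0 0 0.01 0 0 0 1.5; 0 0 0.01 0 0 0 1.5; 0 0 0.01 0 0 0 1.5; 0 0 0.01 0 0 0 1.5'; done; python3 - <<'E'
from h import *
N=np.array([-np.sin(.3),0,np.cos(.3)]);f=[];p=[]
for i in range(10):
    s=load("side");o=arm.observe();f.append(o["force"]);p.append(o["tool_pos"])
fm=np.mean(f,0);print(o["t"],np.mean(p,0),fm,"Fn",(fm-[0,0,-1.35])@N)
crop(s,"sc24.png",250,170,390,300,5)
E
```

```text
t: 21.62
tool_pos: [0.4803, -0.0179, 0.1255]
tcp_rot: [-0.011, 0.989, 0.001, 0.151]
force: [-1.4, -0.3, 3.3]
width: 0.0237
t: 22.88
tool_pos: [0.4804, -0.018, 0.1253]
tcp_rot: [-0.011, 0.989, 0.001, 0.151]
force: [-2.1, -0.1, 2.6]
width: 0.0233
23.375 [ 0.4804 -0.0179  0.1254] [-1.9729 -0.1298  3.2369] Fn 4.965020451925657
```

View pics/sc24.png

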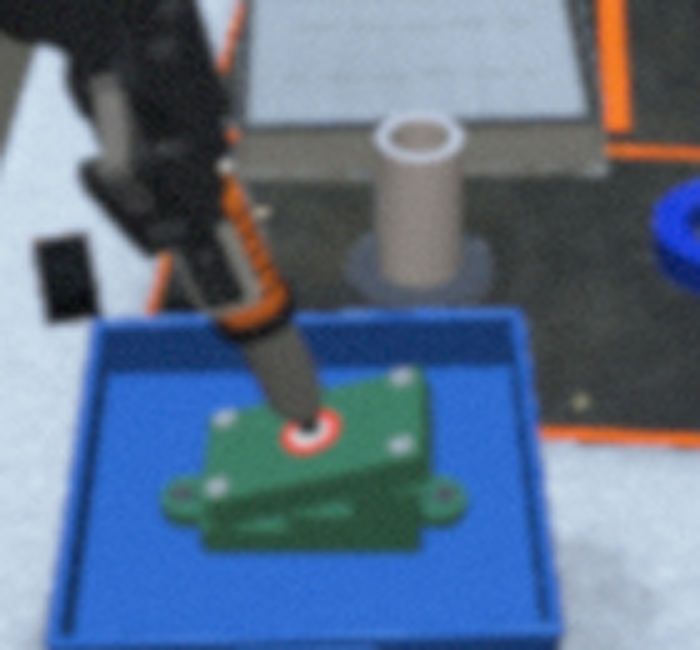

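The last picture shows the casting flat in the tote and the gauge's ball tip on the red ring at (308,425). I'm handing in now.

```bash
python3 -c "
from workcell import arm
print(arm.hand_in())"
```

```text
the job is handed in; nothing more can be done
None
```

I moved the green casting into the blue tote, where it stands flat and released. I then drew the gauge from its stand and pressed its tip on the red-ringed spot, square to the sloping face. I held it there for more than 2 s and handed in at about 23.4 s with the gauge still pressed on the spot.

**Last checks**
- **Force:** about 4.8–5.0 N along the face normal, averaged over repeated readings. That corresponds to about 6 mm of tip travel. The position-based estimate is slightly deeper, at about 6.7–6.9 mm.
- **Squareness:** the tool axis was within about 0.4° of the lid normal. That normal uses the given 0.30 rad slope and the casting's measured yaw.
- **Centring:** along the slope, the tip is on the spot centre to well within 1 mm. Across it, the views disagreed: the top view shows it centred, while the side view suggests 0.7–1.5 mm towards +y. The robot's own position agreed with the top view, so I left it.
- **Scene:** the casting did not shift under the push, and the images show the gauge touching it only at the tip. The bystanders I could see had not moved; I did not check the brass union.

**Disagreements:** the side camera reads about 3 mm high in x at the gauge and spot, so I corrected for that. My first touch was about 1.5 mm too far up the slope, so I lifted off, shifted and touched again before the final press.

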